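Balance the filter flap of a sensor test box

TASK

Open the sensor test box: take its loose steel cover by the bar handle, tip that edge up while the opposite edge still sits on the rim, then lift the cover off and lay it down gently, flat with its handle up, on the bench clear of the box. Then take the hinged filter flap inside by the bar at its free end and swing it up to its balance point, where it stands straight up over its hinge, without letting it go over backwards. Finish while still holding it there by its bar, still, so that its hinge can be adjusted, and leave the other things on the bench where they are.

Things in the scene. Friction and masses are not known exactly. Their poses are not given: they have to be found in the camera images.
- case: Sensor test box: grey open-topped steel case, 190 x 140 x 60 mm (x, y, height), walls 4 mm, inner floor 8 mm above the bench, fixed. Origin at the centre of its underside, z up, x from its front (roughly towards the robot; yaw up to 0.35 rad) to its back (hinge side). A round detector 24 mm high stands inside, 42 mm behind the centre; a 14 mm connector stub sticks out on the right (-y).
- case_back_rim (a point): Middle of the box's back rim, outer edge, 60 mm above the bench (box frame: +95, 0, 60 mm). The cover's back edge rests here and is its pivot when it is tipped.
- cover: Loose plain steel cover, 196 x 146 x 3 mm, about 0.3 kg, lying on the box's rim, axes along the box's. Origin at the centre of the plate's underside, z out of its top. Ribs 6 mm deep under it drop inside the rim with about 2 mm play; nothing else holds it. Lying on the bench it rests on the ribs, origin 6 mm up. Tip it 0.3 rad or more before lifting.
- cover_bar (a point): Middle of the cover's handle: straight round bar 8 mm thick along the cover's y, 70 mm free length, on two legs, 85 mm in front (-x) of the cover's origin and 37 mm above it (30 mm free under it). Close the fingers across it, along x. The cover's weight lies 85 mm behind the bar: gripped firmly (80 N) the cover turns with the wrist; gripped lightly it hangs and turns about the bar.
- cover_back_edge (a point): Middle of the cover's back edge, underside (cover frame: +98, 0, 0 mm).
- hinge_axis (a point): Middle of the flap's hinge axis, 45 mm above the bench, 70 mm behind the box's centre; the axis runs along the box's y axis.
- flap_bar (a point): Middle of the bar at the flap's free end: round, 8 mm thick, along the box's y, between side arms 84 mm apart, 100 mm from the hinge axis. Flap shut: 45 mm above the bench (15 mm below the rim), with 46 mm free behind it, 57 mm in front, 33 mm below; close the fingers along the box's x, opened about 50 mm. At the balance point: 145 mm above the bench, straight above the hinge axis.
- flap (a joint): Angle of the filter flap (fork frame with an amber pane near the hinge, 0.14 kg, mass in its plane), rad. 0 = shut, level inside the box under the cover; grows as the free end swings up and backwards; 1.57 = balance point, straight up; 2.4 = stop, fallen over backwards. The hinge is almost frictionless: the flap falls either way unless held.
- flux: Bystander: flux tin on the bench, not to be moved.
- pliers: Bystander: pliers on the bench, not to be moved.
- marker: Bystander: marker on the bench, not to be moved.
- fuses: Bystander: fuse carton on the bench, not to be moved.
- calliper: Bystander: calliper, on the 3 mm thick green cutting mat at the left on the bench, not to be moved.
- battery: Bystander: 9 V battery on the bench, not to be moved.
- circuit_board_1: Bystander: circuit board on the bench, not to be moved.

How it is judged:
By the outcome, as a careful person would: the job done as asked, in the order asked, and still so for the second after the job is handed in, while the arm keeps its last pose, push and grip.
It also fails if it takes over 61 s, if anything falls off the work surface, if the arm or the gripper's body presses on something with over 40 N, if the wrist force passes 120 N, or if a joint passes its speed limit or range.

ROBOT

A 7-joint arm with a two-finger parallel gripper is mounted at the origin on a cart in front of the work surface, level with it; the furniture and walls round the work are solid. World frame = base frame: x ahead of the robot, y to its left, z up, the work surface at z = 0. Lengths are in m, angles in rad, forces in N, time in s.
With the tool pointing down it reaches from about 0.4 to 0.875 m from the base axis. Payload 6.5 kg.
Tool frame: the origin (TCP) lies at the centre of the arm's flange, where the gripper is bolted on; the fingertips stand 173 mm ahead of it and the grasp point (between the pads) lies 155 mm ahead of it; z points along the fingers, y is the line along which they close (so a half turn about z gives the same grasp; the last joint's range is limited). The gripper opens to 85 mm and grips with 20 to 120 N. Pads are 22 mm wide; open, the fingers measure 114 mm over their backs; the gripper's body (76 mm by 85 mm) begins 54 mm behind the grasp point. The pads swing forward as they close: fully open they stand 13 mm farther back than shut.
Start: joints at [-1.223, 0.536, -0.004, 1.538, 0.003, 1.067, -0.071], TCP at [0.261, 0.595, 0.405] pointing down, gripper open.
Joint ranges: [-2.7, 2.7], [-0.37, 2.16], [-1.27, 1.26], [0.24, 2.4], [-1.31, 4.45], [0.19, 1.91], [-2.76, 2.76]. Speed limits (rad/s): [2.39, 2.39, 3.14, 3.14, 3.14, 3.14, 3.14].

INTERFACE

Orientations are given as [roll, pitch, yaw] about the fixed x, y, z axes, in that order (R = Rz(yaw) Ry(pitch) Rx(roll)).
In Python, from workcell import monitor, grab_frame, camera_params, workorder gives the robot as it stands.
- The arm moves only by the shell command python3 -m handwheel 'ROWS'. ROWS is JSON, a list of rows, each an object of numbers: "dx", "dy", "dz": the shift along the tool's x, y, z in m; "yaw": the turn about the tool's z in units of 6 degrees (1.0 is 6 degrees); "hand": the finger opening in m, from 0 to 0.0854. A call has 1 to 8 rows; each row is the pose to reach, as a shift and turn from the pose commanded when the call began, along the tool's axes at that moment; what a row does not reach only later rows make up. A row lasts 1/10 s, in which the tool goes at most 50 mm and 8.59 degrees, less where a joint would pass 70% of its speed; a pose out of reach is approached as far as the arm can. A call with a gripper value outside its range is refused whole. The fingers move at their own pace and stop on an object; the grip force is fixed at half the most. Time passes only in rows, so rows that repeat a pose let the fingers close. It gives the time, the measured TCP pose, the force, the opening and the grip force at its end, in the units of the state.
- monitor.state(): the state, without advancing time (a new reading comes with each control period).
- grab_frame(name): name is "side" or "top"; returns the picture (400x640x3 uint8, red, green, blue); there is no depth.
- camera_params(name): a dict with "fx", "fy", "cx", "cy" (pixels), "pose" (4x4, takes a point from camera to world coordinates). Camera axes: x right, y down, z forward; pixel columns grow to the right and rows downward; lengths in m; the calibration is good to about 2 mm. A picture is of the moment at which its call begins. camera_params takes no time and is no camera call.
- workorder.hand_in(): hands the job in; it is judged then, once.
The state is a dict: "time_s": time; "joints": joint angles; "joint_vel": joint speeds; "joint_efforts": joint torques, N m; "position": TCP position; "ee_rot": TCP orientation; "ft_force": force on the tool from outside, world axes, zero at the start; "moment": the same for the moment, N m; "width": finger opening in m; "grasp_force": force on a finger pad.
Only numpy, scipy, OpenCV 4.12 (cv2) and the standard library are available. Lean on these libraries where they do the work, as an engineer would, in place of code of your own. Each camera call takes 0.05 s, during which the arm holds its last target. There are 200 camera calls.

## Working session

There is one attempt and no reset: what is moved stays moved. The work goes in short steps, Python scripts to look and compute and a shell command to move; the robot and the scene stay as the last step left them, time stands still between calls to the robot, and variables do not carry over. Pictures are saved under pics/ and viewed, at most 10 in all, crops included, and the job is handed in when it is done.

```bash
mkdir -p pics; python3 - <<'E'
from workcell import monitor, grab_frame, camera_params
import cv2
for n in("side","top"):
    cv2.imwrite(f"pics/{n}0.png",cv2.cvtColor(grab_frame(n),cv2.COLOR_RGB2BGR))
    print(n,camera_params(n))
s=monitor.state();print(s)
E
```

```text
side {'fx': 459.41497761300934, 'fy': 459.41497761300934, 'cx': 319.0052130505239, 'cy': 195.4854949302067, 'pose': array([[-0.95456556,  0.14489124, -0.26040567,  0.92841526],
       [ 0.29799531,  0.45872154, -0.83712206,  1.08318106],
       [-0.00183797, -0.87668756, -0.48105669,  0.70154832],
       [ 0.        ,  0.        ,  0.        ,  1.        ]])}
top {'fx': 408.1498364479777, 'fy': 408.1498364479777, 'cx': 318.44541272392473, 'cy': 200.63567571362202, 'pose': array([[-0.02072774, -0.98791759,  0.15358777,  0.3919288 ],
       [-0.99977785,  0.01989416, -0.00696243,  0.05282694],
       [ 0.00382281, -0.15369796, -0.98811048,  1.33213456],
       [ 0.        ,  0.        ,  0.        ,  1.        ]])}
{'time_s': 0.1, 'joints': array([-1.22321537,  0.53712065, -0.00442304,  1.53881875,  0.00254075,
        1.067313  , -0.07118794]), 'joint_vel': array([ 0.00203365, -0.00096369,  0.00076021, -0.00427712, -0.00025558,
        0.00144704,  0.00090734]), 'joint_efforts': array([ 2.03456337e-03, -5.84561741e+01,  1.05138749e+00, -2.59775627e+01,
        1.25504227e-02,  4.62296273e-03, -1.34818850e-05]), 'position': array([0.26121631, 0.59485649, 0.40386368]), 'ee_rot': array([-3.13993999e+00,  7.80746731e-05,  2.72785361e+00]), 'ft_force': array([-1.11214171,  0.06104161,  1.51324175]), 'moment': array([ 0.03467066, -0.01521288,  0.01625625]), 'grasp_force': 0.0, 'width': 0.08508133320450512}
```

View pics/top0.png

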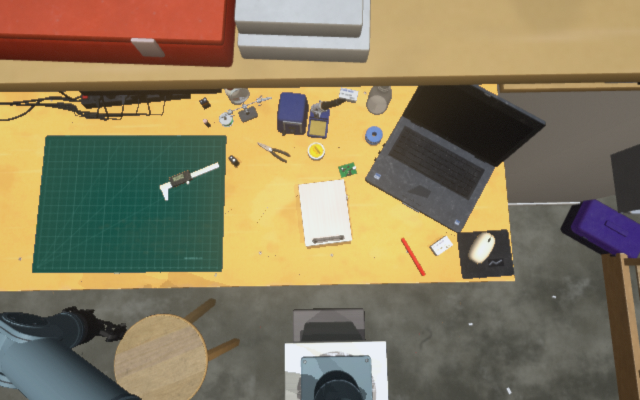

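View pics/side0.png

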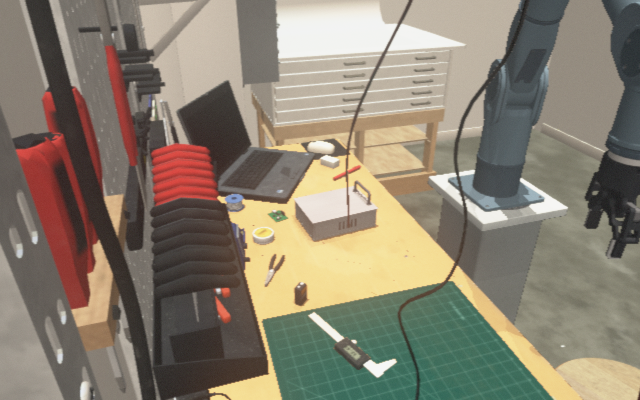

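```bash
python3 - <<'E'
import cv2
t=cv2.imread("pics/top0.png")
cv2.imwrite("pics/tc.png",cv2.resize(t[175:250,285:365],None,fx=8,fy=8,interpolation=cv2.INTER_CUBIC))
t=cv2.imread("pics/side0.png")
cv2.imwrite("pics/sc.png",cv2.resize(t[170:250,285:385],None,fx=7,fy=7,interpolation=cv2.INTER_CUBIC))
E
```

```text
(no output)
```

View pics/tc.png

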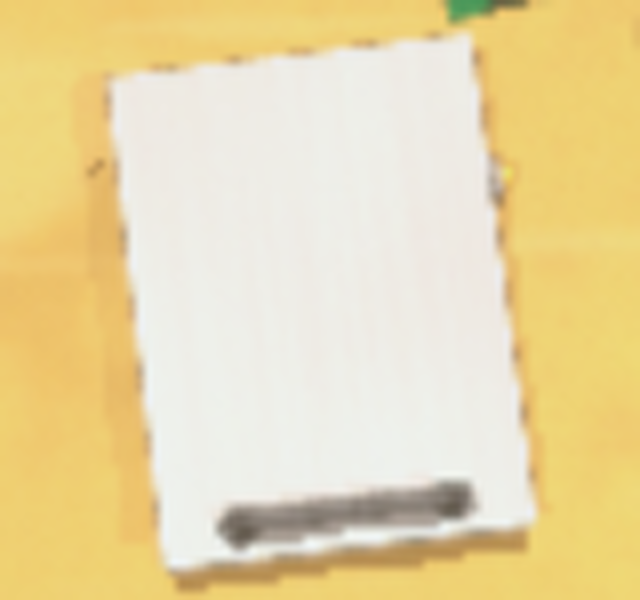

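View pics/sc.png

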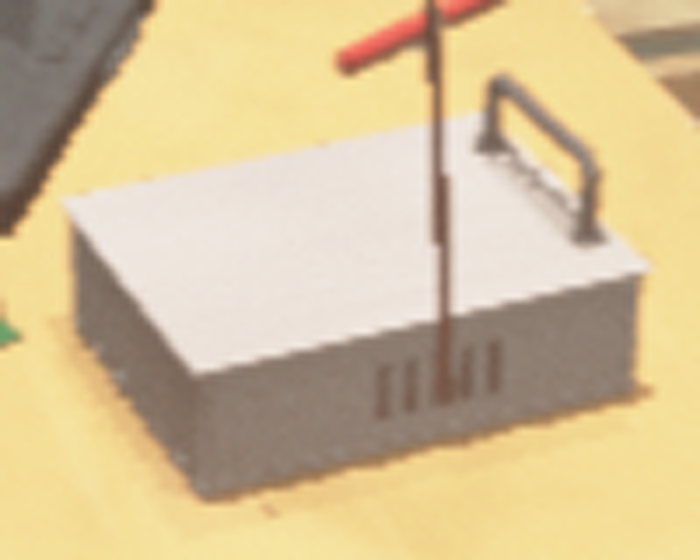

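```bash
cat > h.py <<'E'
import numpy as np
from workcell import camera_params
def proj(n,P):
    c=camera_params(n);T=c["pose"];q=(np.atleast_2d(P)-T[:3,3])@T[:3,:3]
    return np.c_[c["fx"]*q[:,0]/q[:,2]+c["cx"],c["fy"]*q[:,1]/q[:,2]+c["cy"]]
def ray(n,px,z):
    c=camera_params(n);T=c["pose"]
    d=T[:3,:3]@np.array([(px[0]-c["cx"])/c["fx"],(px[1]-c["cy"])/c["fy"],1]);o=T[:3,3]
    return o+d*(z-o[2])/d[2]
E
python3 - <<'E'
from h import *
from scipy.optimize import least_squares
up=lambda p,f,o:(np.array(p)+.5)/f-.5+o
t=up([(109,75),(470,33),(535,522),(168,572)],8,[285,175])
tb=up([(230,525),(465,495)],8,[285,175])
s=up([(65,203),(200,377),(650,268)],7,[285,170])
sb=up([(498,85),(590,165)],7,[285,170])
L=np.array([(98,73,3),(98,-73,3),(-98,-73,3),(-98,73,3)])/1e3
B=np.array([(-85,35,37),(-85,-35,37)])/1e3
def W(q,P):
    c,d=np.cos(q[2]),np.sin(q[2]);return np.c_[q[0]+c*P[:,0]-d*P[:,1],q[1]+d*P[:,0]+c*P[:,1],P[:,2]+.06]
def res(q,full=0):
    r=[proj("top",W(q,L))-t,proj("side",W(q,L[[1,0,3]]))-s]
    b=[proj("top",W(q,B))-tb,proj("side",W(q,B[::-1]))-sb]
    if full:print(r,b)
    return np.concatenate(r+b).ravel()
for m in(0,1):
    f=(lambda q:res(q)) if m else (lambda q:res(q)[:14])
    q=least_squares(f,[.6,0,0]).x;print(q)
res(q,1)
print("bar",W(q,np.array([[-.085,0,.037]])))
for p in [(224,272),(224,137),(250,285),(300,285),(290,160),(240,163),(316,155)]: print(p,ray("top",p,0))
E
```

```text
[0.55316433 0.02587324 0.10643871]
[0.553184   0.02642523 0.10492687]
[array([[-0.7476013 ,  0.32104591],
       [-0.1861075 , -0.05554345],
       [ 0.19040267,  0.26298484],
       [-0.67672788, -0.06412131]]), array([[-0.87824435, -0.52804846],
       [-0.50768929, -0.41614388],
       [ 0.91630552, -0.003437  ]])] [array([[ 3.23097631, -0.5640076 ],
       [-3.15817484,  0.2797544 ]]), array([[ 0.76481822, -0.34522205],
       [-0.71970019, -1.26949753]])]
bar [[0.46865148 0.0175228  0.097     ]]
(224, 272) [0.37310916 0.3516301  0.        ]
(224, 137) [0.82318512 0.35828751 0.        ]
(250, 285) [0.33039702 0.26796026 0.        ]
(300, 285) [0.32705267 0.10811079 0.        ]
(290, 160) [0.73881865 0.13597281 0.        ]
(240, 163) [0.73179583 0.30343163 0.        ]
(316, 155) [0.75437116 0.0484411  0.        ]
```

```bash
cat >> h.py <<'E'
from workcell import monitor
from scipy.spatial.transform import Rotation as Rn
Q=np.array([0.5532,0.0264,0.105])  # box pose
def box(p,q=Q):
    c,d=np.cos(q[2]),np.sin(q[2]);return np.array([q[0]+c*p[0]-d*p[1],q[1]+d*p[0]+c*p[1],p[2]])
def to(g,ang=Q[2]):
    """rows shift bringing the GRASP point to world g with tool y at angle ang"""
    s=monitor.state();R=Rn.from_euler("xyz",s["ee_rot"]).as_matrix()
    d=R.T@(np.array(g)+[0,0,.155]-s["position"])
    a=np.arctan2(R[1,1],R[0,1]);w=(a-ang+np.pi/2)%np.pi-np.pi/2
    print("t",round(s["time_s"],2),"grasp",(s["position"]+.155*R[:,2]).round(4),"ang",a.round(3),"F",s["ft_force"].round(1),"w",round(s["width"],4),"gf",round(s["grasp_force"],1))
    print("  dxyz",d.round(4),"yaw",(np.degrees(w)/6).round(3))
E
python3 -c "
from h import *
to([.4687,.0175,.2])"
```

```text
t 0.1 grasp [0.2611 0.5946 0.2489] ang 1.157 F [-1.1  0.1  1.5] w 0.0851 gf 0.0
  dxyz [-0.4221 -0.4451  0.0496] yaw 10.046
```

```bash
python3 -m handwheel '[{"dx":-0.03,"dy":-0.032,"yaw":0.7,"hand":0.06},{"dx":-0.06,"dy":-0.064,"yaw":1.4,"hand":0.06},{"dx":-0.09,"dy":-0.096,"yaw":2.1,"hand":0.06},{"dx":-0.12,"dy":-0.128,"yaw":2.8,"hand":0.06},{"dx":-0.15,"dy":-0.16,"yaw":3.5,"hand":0.06},{"dx":-0.18,"dy":-0.192,"yaw":4.2,"hand":0.06},{"dx":-0.21,"dy":-0.224,"yaw":4.9,"hand":0.06},{"dx":-0.23,"dy":-0.242,"yaw":5.4,"hand":0.06}]'; python3 -c "
from h import *
to([.4687,.0175,.2])"
```

```text
t 0.1 grasp [0.2611 0.5946 0.2489] ang 1.157 F [-1.1  0.1  1.5] w 0.0851 gf 0.0
  dxyz [-0.4221 -0.4451  0.0496] yaw 10.046$[0]: bad value
```

```bash
python3 -m handwheel '[{"dx":-0.03,"dy":-0.032,"dz":0,"yaw":0.7,"hand":0.06},{"dx":-0.06,"dy":-0.064,"dz":0,"yaw":1.4,"hand":0.06},{"dx":-0.09,"dy":-0.096,"dz":0,"yaw":2.1,"hand":0.06},{"dx":-0.12,"dy":-0.128,"dz":0,"yaw":2.8,"hand":0.06},{"dx":-0.15,"dy":-0.16,"dz":0,"yaw":3.5,"hand":0.06},{"dx":-0.18,"dy":-0.192,"dz":0,"yaw":4.2,"hand":0.06},{"dx":-0.21,"dy":-0.224,"dz":0,"yaw":4.9,"hand":0.06},{"dx":-0.23,"dy":-0.242,"dz":0,"yaw":5.4,"hand":0.06}]'; python3 -c "
from h import *
to([.4687,.0175,.2])"
```

```text
time_s: 0.9
position: [0.3753, 0.2776, 0.4045]
ee_rot: [-3.14, 0.001, 2.157]
ft_force: [0.1, -0.6, 0.4]
width: 0.0597
grasp_force: 0.0
t 0.9 grasp [0.3752 0.2774 0.2495] ang 0.586 F [ 0.1 -0.6  0.4] w 0.0597 gf 0.0
  dxyz [-0.2683 -0.0659  0.0498] yaw 4.59
```

```bash
python3 -m handwheel '[{"dx":-0.04,"dy":-0.01,"dz":0.01,"yaw":0.7,"hand":0.05},{"dx":-0.085,"dy":-0.02,"dz":0.02,"yaw":1.4,"hand":0.05},{"dx":-0.13,"dy":-0.03,"dz":0.03,"yaw":2.1,"hand":0.05},{"dx":-0.175,"dy":-0.043,"dz":0.04,"yaw":3.0,"hand":0.05},{"dx":-0.22,"dy":-0.055,"dz":0.045,"yaw":3.8,"hand":0.05},{"dx":-0.25,"dy":-0.062,"dz":0.05,"yaw":4.4,"hand":0.05},{"dx":-0.266,"dy":-0.066,"dz":0.05,"yaw":4.55,"hand":0.05},{"dx":-0.266,"dy":-0.066,"dz":0.05,"yaw":4.55,"hand":0.05}]'; python3 - <<'E'
from h import *
to([.4687,.0175,.097])
from workcell import grab_frame
import cv2
cv2.imwrite("pics/s1.png",cv2.cvtColor(cv2.resize(grab_frame("side")[60:260,260:460],None,fx=3,fy=3),cv2.COLOR_RGB2BGR))
E
```

```text
time_s: 1.7
position: [0.4685, 0.0219, 0.3547]
ee_rot: [-3.141, 0.001, 1.683]
ft_force: [0.8, 1.2, 0.4]
width: 0.0499
grasp_force: 0.0
t 1.7 grasp [0.4685 0.0218 0.1997] ang 0.113 F [0.8 1.2 0.4] w 0.0499 gf 0.0
  dxyz [-0.0043 -0.0003  0.1027] yaw 0.073
```

View pics/s1.png

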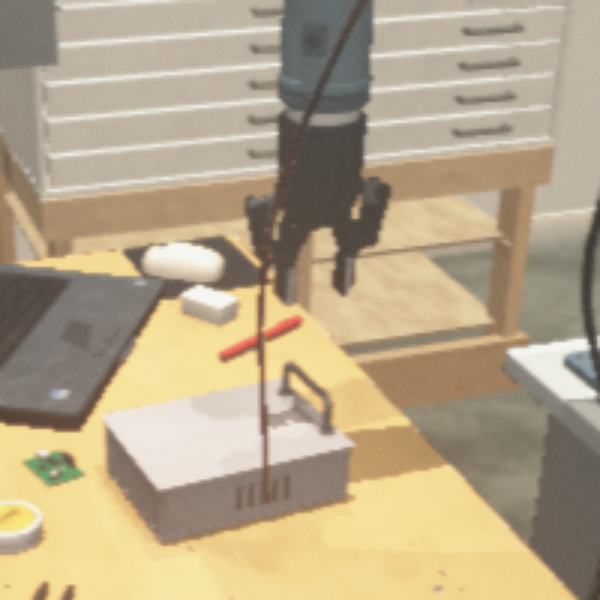

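```bash
python3 -m handwheel '[{"dx":-0.002,"dy":0,"dz":0.03,"yaw":0.07,"hand":0.05},{"dx":-0.004,"dy":0,"dz":0.06,"yaw":0.07,"hand":0.05},{"dx":-0.004,"dy":0,"dz":0.085,"yaw":0.07,"hand":0.05},{"dx":-0.004,"dy":0,"dz":0.1,"yaw":0.07,"hand":0.05},{"dx":-0.004,"dy":0,"dz":0.102,"yaw":0.07,"hand":0.05},{"dx":-0.004,"dy":0,"dz":0.102,"yaw":0.07,"hand":0.03},{"dx":-0.004,"dy":0,"dz":0.102,"yaw":0.07,"hand":0.02},{"dx":-0.004,"dy":0,"dz":0.102,"yaw":0.07,"hand":0.014}]'; python3 -c "
from h import *
to([.4687,.0175,.097])"
python3 -m handwheel '[{"dx":0,"dy":0,"dz":0,"yaw":0,"hand":0.012},{"dx":0,"dy":0,"dz":0,"yaw":0,"hand":0.01},{"dx":0,"dy":0,"dz":0,"yaw":0,"hand":0.006},{"dx":0,"dy":0,"dz":0,"yaw":0,"hand":0.0},{"dx":0,"dy":0,"dz":0,"yaw":0,"hand":0.0},{"dx":0,"dy":0,"dz":0,"yaw":0,"hand":0.0}]'; python3 -c "
from h import *
to([.4687,.0175,.097])"
```

```text
time_s: 2.55
position: [0.469, 0.02, 0.2536]
ee_rot: [3.14, -0.0, 1.679]
ft_force: [-0.2, -0.9, 0.7]
width: 0.0141
grasp_force: 0.0
t 2.55 grasp [0.4693 0.0201 0.0986] ang 0.109 F [-0.2 -0.9  0.7] w 0.0141 gf 0.0
  dxyz [-0.0024 -0.0006  0.0016] yaw 0.034
time_s: 3.15
position: [0.4688, 0.0195, 0.2532]
ee_rot: [3.141, -0.0, 1.678]
ft_force: [-1.7, -0.2, 6.5]
width: 0.0056
grasp_force: 58.7
t 3.15 grasp [0.4689 0.0196 0.0982] ang 0.108 F [-1.7 -0.2  6.5] w 0.0056 gf 58.7
  dxyz [-0.002  -0.0003  0.0012] yaw 0.024
```

```bash
python3 -m handwheel '[{"dx":0,"dy":0.002,"dz":-0.009,"yaw":0,"hand":0},{"dx":0,"dy":0.0045,"dz":-0.018,"yaw":0,"hand":0},{"dx":0,"dy":0.0075,"dz":-0.0265,"yaw":0,"hand":0},{"dx":0,"dy":0.011,"dz":-0.035,"yaw":0,"hand":0},{"dx":0,"dy":0.0147,"dz":-0.0435,"yaw":0,"hand":0},{"dx":0,"dy":0.019,"dz":-0.0515,"yaw":0,"hand":0},{"dx":0,"dy":0.0235,"dz":-0.0595,"yaw":0,"hand":0},{"dx":0,"dy":0.0285,"dz":-0.067,"yaw":0,"hand":0}]'; python3 - <<'E'
from h import *
to([.4687,.0175,.097])
from workcell import grab_frame
import cv2
cv2.imwrite("pics/s2.png",cv2.cvtColor(cv2.resize(grab_frame("side")[60:260,260:460],None,fx=3,fy=3),cv2.COLOR_RGB2BGR))
E
```

```text
time_s: 3.95
position: [0.4974, 0.0226, 0.3204]
ee_rot: [3.142, 0.0, 1.679]
ft_force: [0.2, -0.1, -3.2]
width: 0.0059
grasp_force: 58.4
t 3.95 grasp [0.4974 0.0226 0.1654] ang 0.108 F [ 0.2 -0.1 -3.2] w 0.0059 gf 58.4
  dxyz [-0.002  -0.0291  0.0684] yaw 0.027
```

View pics/s2.png

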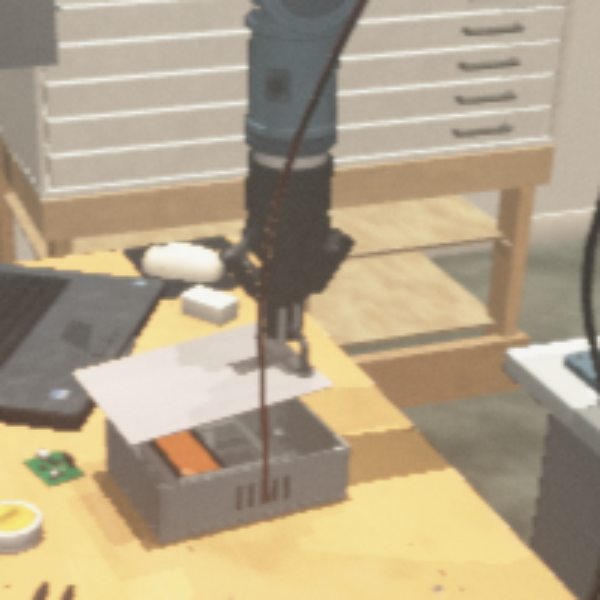

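```bash
cat >> h.py <<'E'
def tiltfit(px,P=((.098,.073,.003),(.098,-.073,.003),(-.098,.073,.003)),roll=True):
    from scipy.optimize import least_squares
    s=monitor.state();R=Rn.from_euler("xyz",s["ee_rot"]).as_matrix();g=s["position"]+.155*R[:,2];P=np.array(P)
    def W(q): return (P-[-.085,q[1],.037+q[2]])@Rn.from_euler("ZY",[Q[2],q[0]]).as_matrix().T+g
    f=least_squares(lambda q:(proj("side",W(q))-px).ravel(),[0,0,0]);print("tilt(front up +)",f.x,"res",f.fun.round(1))
E
python3 -c "
from h import *
px=np.array([(304.3,207.3),(285.7,184),(370,188.3)])
tiltfit(px)"
```

```text
tilt(front up +) [ 0.08259018 -0.00318993  0.00046315] res [-1.1  0.8 -1.9 -0.2  1.7 -0.3]
```

```bash
python3 -m handwheel '[{"dx":0,"dy":-0.006,"dz":0.011,"yaw":0,"hand":0},{"dx":0,"dy":-0.012,"dz":0.022,"yaw":0,"hand":0},{"dx":0,"dy":-0.017,"dz":0.033,"yaw":0,"hand":0},{"dx":0,"dy":-0.0205,"dz":0.043,"yaw":0,"hand":0},{"dx":0,"dy":-0.0235,"dz":0.050,"yaw":0,"hand":0},{"dx":0,"dy":-0.026,"dz":0.056,"yaw":0,"hand":0},{"dx":0,"dy":-0.0275,"dz":0.062,"yaw":0,"hand":0},{"dx":0,"dy":-0.0285,"dz":0.066,"yaw":0,"hand":0}]'
python3 -m handwheel '[{"dx":0,"dy":0,"dz":0.0005,"yaw":0,"hand":0.0},{"dx":0,"dy":0,"dz":0.0005,"yaw":0,"hand":0.007},{"dx":0,"dy":0,"dz":0.0005,"yaw":0,"hand":0.007},{"dx":0,"dy":0,"dz":0.0005,"yaw":0,"hand":0.007}]'; python3 -m handwheel '[{"dx":0,"dy":0,"dz":0,"yaw":0,"hand":0.0075},{"dx":0,"dy":0,"dz":0,"yaw":0,"hand":0.0075},{"dx":0,"dy":0,"dz":0,"yaw":0,"hand":0.0075}]'; python3 -c "
from h import *
to([.4687,.0175,.097])"
```

```text
time_s: 4.8
position: [0.4688, 0.0195, 0.2534]
ee_rot: [3.141, 0.0, 1.678]
ft_force: [0.5, -1.0, -0.2]
width: 0.0056
grasp_force: 58.7
time_s: 5.2
position: [0.4688, 0.0195, 0.2533]
ee_rot: [3.141, 0.0, 1.678]
ft_force: [-0.0, -1.3, -1.7]
width: 0.0071
grasp_force: 19.0
time_s: 5.5
position: [0.4688, 0.0195, 0.2533]
ee_rot: [3.141, 0.0, 1.679]
ft_force: [-0.1, -0.2, -1.9]
width: 0.0075
grasp_force: 8.0
t 5.5 grasp [0.4689 0.0196 0.0983] ang 0.108 F [-0.1 -0.2 -1.9] w 0.0075 gf 8.0
  dxyz [-0.002  -0.0003  0.0013] yaw 0.027
```

```bash
python3 -m handwheel '[{"dx":0,"dy":0.002,"dz":-0.009,"yaw":0,"hand":0.0073},{"dx":0,"dy":0.0045,"dz":-0.018,"yaw":0,"hand":0.0073},{"dx":0,"dy":0.0075,"dz":-0.0265,"yaw":0,"hand":0.0073},{"dx":0,"dy":0.011,"dz":-0.035,"yaw":0,"hand":0.0073},{"dx":0,"dy":0.0147,"dz":-0.0435,"yaw":0,"hand":0.0073},{"dx":0,"dy":0.019,"dz":-0.0515,"yaw":0,"hand":0.0073},{"dx":0,"dy":0.0235,"dz":-0.0595,"yaw":0,"hand":0.0073},{"dx":0,"dy":0.0285,"dz":-0.067,"yaw":0,"hand":0.0073}]'; python3 - <<'E'
from h import *
to([.4687,.0175,.097])
from workcell import grab_frame
import cv2
cv2.imwrite("pics/s3.png",cv2.cvtColor(cv2.resize(grab_frame("side")[60:260,260:460],None,fx=3,fy=3),cv2.COLOR_RGB2BGR))
E
```

```text
time_s: 6.3
position: [0.4974, 0.0226, 0.3209]
ee_rot: [3.141, -0.0, 1.679]
ft_force: [0.2, 0.1, -2.7]
width: 0.0072
grasp_force: 8.8
t 6.3 grasp [0.4974 0.0226 0.1659] ang 0.108 F [ 0.2  0.1 -2.7] w 0.0072 gf 8.8
  dxyz [-0.002  -0.0291  0.0689] yaw 0.027
```

View pics/s3.png

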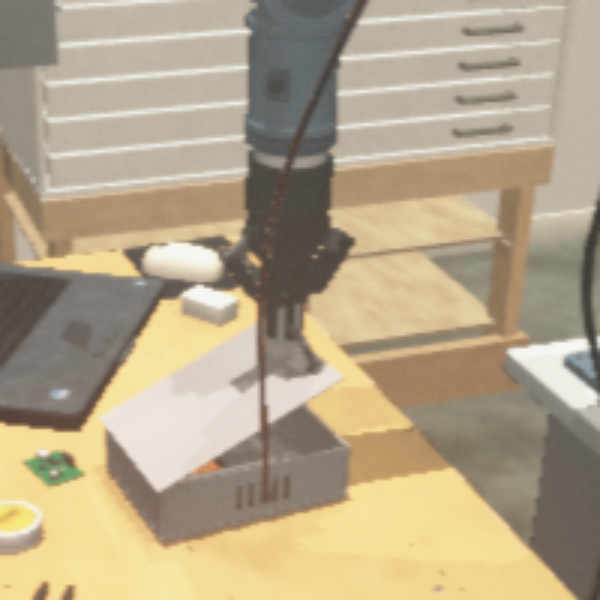

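```bash
python3 -m handwheel '[{"dx":0,"dy":0,"dz":0,"yaw":0,"hand":0},{"dx":0,"dy":0,"dz":0,"yaw":0,"hand":0},{"dx":0,"dy":0,"dz":0,"yaw":0,"hand":0},{"dx":0,"dy":0,"dz":-0.015,"yaw":0,"hand":0},{"dx":0,"dy":0,"dz":-0.035,"yaw":0,"hand":0},{"dx":0,"dy":0,"dz":-0.055,"yaw":0,"hand":0},{"dx":0,"dy":0,"dz":-0.07,"yaw":0,"hand":0},{"dx":0,"dy":0,"dz":-0.075,"yaw":0,"hand":0}]'; python3 -c "
from h import *
c=[.5552,.232,.105]
to(box([-.085+.0285,0,.150],c))"
```

```text
time_s: 7.15
position: [0.497, 0.0224, 0.3961]
ee_rot: [3.141, -0.0, 1.678]
ft_force: [0.1, -0.4, -3.1]
width: 0.0055
grasp_force: 58.6
t 7.15 grasp [0.4971 0.0225 0.2411] ang 0.108 F [ 0.1 -0.4 -3.1] w 0.0055 gf 58.6
  dxyz [0.2022 0.0238 0.0912] yaw 0.024
```

```bash
python3 -m handwheel '[{"dx":0.015,"dy":0.002,"dz":0,"yaw":0,"hand":0},{"dx":0.045,"dy":0.005,"dz":0,"yaw":0,"hand":0},{"dx":0.08,"dy":0.009,"dz":0,"yaw":0,"hand":0},{"dx":0.115,"dy":0.013,"dz":0,"yaw":0,"hand":0},{"dx":0.15,"dy":0.018,"dz":0.005,"yaw":0,"hand":0},{"dx":0.18,"dy":0.022,"dz":0.02,"yaw":0,"hand":0},{"dx":0.197,"dy":0.024,"dz":0.045,"yaw":0,"hand":0},{"dx":0.202,"dy":0.024,"dz":0.065,"yaw":0,"hand":0}]'; python3 - <<'E'
from h import *
c=[.5552,.232,.105]
to(box([-.085+.0285,0,.110],c))
from workcell import grab_frame
import cv2
cv2.imwrite("pics/s4.png",cv2.cvtColor(cv2.resize(grab_frame("side")[60:310,260:510],None,fx=2.4,fy=2.4),cv2.COLOR_RGB2BGR))
E
```

```text
time_s: 7.95
position: [0.4979, 0.2287, 0.3279]
ee_rot: [-3.139, -0.0, 1.682]
ft_force: [-0.2, 0.4, -2.0]
width: 0.0058
grasp_force: 58.6
t 7.95 grasp [0.4976 0.2287 0.1729] ang 0.112 F [-0.2  0.4 -2. ] w 0.0058 gf 58.6
  dxyz [-0.0027  0.0009  0.0629] yaw 0.063
```

View pics/s4.png

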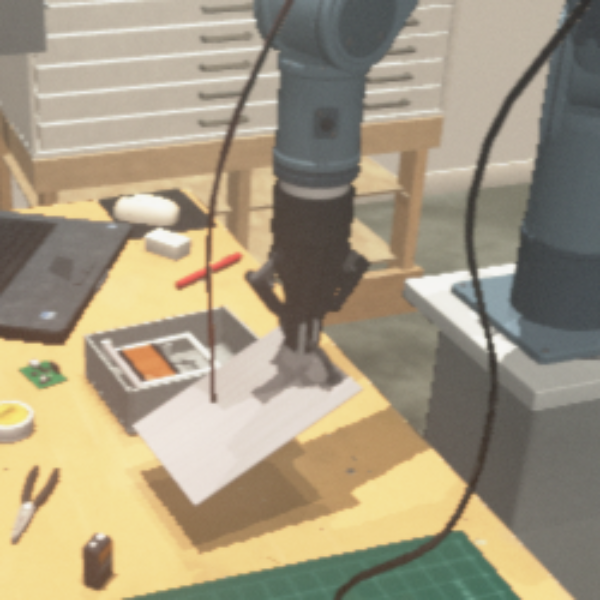

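```bash
python3 -c "
from h import *
tiltfit(np.array([(341.3,269.6),(315.8,239.2),(410,221.3)]))"
python3 -m handwheel '[{"dx":-0.002,"dy":0,"dz":0.015,"yaw":0,"hand":0},{"dx":-0.002,"dy":0,"dz":0.035,"yaw":0,"hand":0},{"dx":-0.002,"dy":0,"dz":0.05,"yaw":0,"hand":0},{"dx":-0.002,"dy":0,"dz":0.056,"yaw":0,"hand":0},{"dx":-0.002,"dy":0,"dz":0.059,"yaw":0,"hand":0},{"dx":-0.002,"dy":0,"dz":0.062,"yaw":0,"hand":0},{"dx":-0.002,"dy":0,"dz":0.065,"yaw":0,"hand":0},{"dx":-0.002,"dy":0,"dz":0.066,"yaw":0,"hand":0}]'; python3 -c "
from h import *
c=[.5552,.232,.105]
to(box([-.085+.0285,0,.110],c))"
```

```text
tilt(front up +) [0.47077336 0.01882093 0.01399174] res [-0.   1.   0.5 -1.4 -0.3  0.2]
time_s: 8.8
position: [0.4994, 0.224, 0.2644]
ee_rot: [3.141, -0.0, 1.679]
ft_force: [-0.3, -0.7, -0.8]
width: 0.0058
grasp_force: 58.8
t 8.8 grasp [0.4995 0.2241 0.1094] ang 0.108 F [-0.3 -0.7 -0.8] w 0.0058 gf 58.8
  dxyz [ 0.0021 -0.0002 -0.0006] yaw 0.026
```

```bash
python3 -m handwheel '[{"dx":0,"dy":0,"dz":0,"yaw":0,"hand":0.007},{"dx":0,"dy":0,"dz":0,"yaw":0,"hand":0.0073},{"dx":0,"dy":0,"dz":0,"yaw":0,"hand":0.0073}]'
python3 -m handwheel '[{"dx":0,"dy":-0.005,"dz":0.0077,"yaw":0,"hand":0.0073},{"dx":0,"dy":-0.0097,"dz":0.0157,"yaw":0,"hand":0.0073},{"dx":0,"dy":-0.014,"dz":0.0238,"yaw":0,"hand":0.0073},{"dx":0,"dy":-0.0178,"dz":0.0321,"yaw":0,"hand":0.0073},{"dx":0,"dy":-0.0212,"dz":0.0406,"yaw":0,"hand":0.0073},{"dx":0,"dy":-0.0241,"dz":0.049,"yaw":0,"hand":0.0073},{"dx":0,"dy":-0.026,"dz":0.056,"yaw":0,"hand":0.0073},{"dx":0,"dy":-0.027,"dz":0.06,"yaw":0,"hand":0.0073}]'
python3 -m handwheel '[{"dx":0,"dy":0,"dz":0.0015,"yaw":0,"hand":0.0073},{"dx":0,"dy":-0.001,"dz":0.003,"yaw":0,"hand":0.0073},{"dx":0,"dy":-0.001,"dz":0.0045,"yaw":0,"hand":0.0073},{"dx":0,"dy":-0.001,"dz":0.0055,"yaw":0,"hand":0.0073},{"dx":0,"dy":-0.001,"dz":0.0055,"yaw":0,"hand":0.0073}]'
python3 -c "
from h import *
c=[.5552,.232,.105]
to(box([-.085,0,.043],c))"
```

```text
time_s: 9.1
position: [0.4995, 0.2241, 0.2644]
ee_rot: [3.141, -0.0, 1.679]
ft_force: [-0.6, 0.6, -1.5]
width: 0.007
grasp_force: 11.9
time_s: 9.9
position: [0.4722, 0.221, 0.2033]
ee_rot: [-3.141, 0.0, 1.679]
ft_force: [-2.1, -0.1, -1.1]
width: 0.0076
grasp_force: 12.0
time_s: 10.4
position: [0.4719, 0.2209, 0.1998]
ee_rot: [3.141, -0.001, 1.678]
ft_force: [-4.1, -2.2, 11.6]
width: 0.0074
grasp_force: 13.0
t 10.4 grasp [0.4719 0.221  0.0448] ang 0.107 F [-4.1 -2.2 11.6] w 0.0074 gf 13.0
  dxyz [ 0.0023 -0.001   0.0018] yaw 0.023
```

```bash
python3 -m handwheel '[{"dx":0,"dy":0,"dz":-0.001,"yaw":0,"hand":0.012},{"dx":0,"dy":0,"dz":-0.001,"yaw":0,"hand":0.03},{"dx":0,"dy":0,"dz":-0.001,"yaw":0,"hand":0.045},{"dx":0,"dy":0,"dz":-0.001,"yaw":0,"hand":0.05},{"dx":0,"dy":0,"dz":-0.03,"yaw":0,"hand":0.05},{"dx":0,"dy":0,"dz":-0.07,"yaw":0,"hand":0.05},{"dx":0,"dy":0,"dz":-0.12,"yaw":0,"hand":0.05},{"dx":0,"dy":0,"dz":-0.155,"yaw":0,"hand":0.05}]'
python3 - <<'E'
from h import *
to(box([-.03,0,.2]))
from workcell import grab_frame
import cv2
t=cv2.cvtColor(grab_frame("top")[150:290,215:375],cv2.COLOR_RGB2BGR)
s=cv2.cvtColor(grab_frame("side")[160:300,260:420],cv2.COLOR_RGB2BGR)
cv2.imwrite("pics/t5.png",cv2.resize(t,None,fx=5,fy=4,interpolation=cv2.INTER_CUBIC) if 0 else cv2.resize(cv2.hconcat([t,s]),None,fx=2.5,fy=2.5,interpolation=cv2.INTER_CUBIC))
E
```

```text
time_s: 11.2
position: [0.4719, 0.2209, 0.3564]
ee_rot: [3.139, -0.001, 1.678]
ft_force: [-0.3, 0.3, -0.2]
width: 0.0501
grasp_force: 0.0
t 11.2 grasp [0.4722 0.2211 0.2014] ang 0.107 F [-0.3  0.3 -0.2] w 0.0501 gf 0.0
  dxyz [-0.202   0.03    0.0013] yaw 0.023
```

View pics/t5.png

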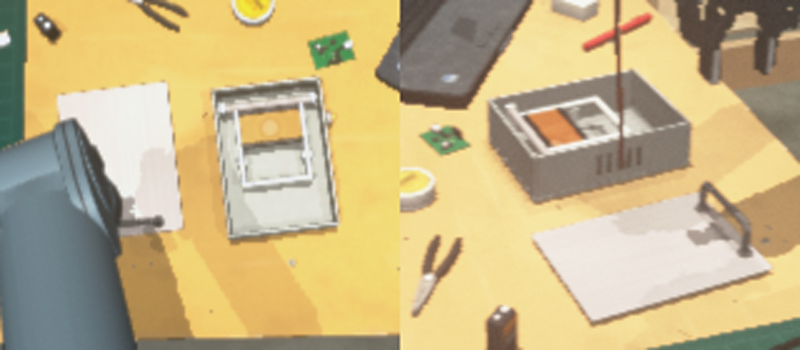

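```bash
python3 - <<'E'
from h import *
print((proj("top",[box([-.03,.042,.049]),box([-.03,-.042,.049]),box([-.095,.07,.06]),box([-.095,-.07,.06]),box([.095,-.07,.06]),box([.095,.07,.06])])-[215,150])*2.5)
E
python3 -m handwheel '[{"dx":-0.03,"dy":0.004,"dz":0,"yaw":0,"hand":0.05},{"dx":-0.075,"dy":0.011,"dz":0,"yaw":0,"hand":0.05},{"dx":-0.12,"dy":0.018,"dz":0,"yaw":0,"hand":0.05},{"dx":-0.16,"dy":0.024,"dz":0,"yaw":0,"hand":0.05},{"dx":-0.19,"dy":0.028,"dz":0,"yaw":0,"hand":0.05},{"dx":-0.202,"dy":0.03,"dz":0,"yaw":0.02,"hand":0.05},{"dx":-0.202,"dy":0.03,"dz":0,"yaw":0.02,"hand":0.05}]'
python3 - <<'E'
from h import *
to(box([-.03,0,.045]))
E
```

```text
[[242.97217088 183.62642712]
 [308.95261159 175.34192329]
 [226.92080463 237.37626894]
 [338.67105516 223.21352831]
 [318.16035857  74.63254083]
 [208.85181255  88.10951579]]
time_s: 12.0
position: [0.5231, 0.0219, 0.3533]
ee_rot: [-3.141, 0.001, 1.673]
ft_force: [-0.5, 0.2, -0.8]
width: 0.05
grasp_force: 0.0
t 12.0 grasp [0.523  0.0218 0.1983] ang 0.102 F [-0.5  0.2 -0.8] w 0.05 gf 0.0
  dxyz [0.0014 0.0005 0.1533] yaw -0.024
```

```bash
python3 -m handwheel '[{"dx":0.001,"dy":-0.002,"dz":0.03,"yaw":0,"hand":0.05},{"dx":0.001,"dy":-0.003,"dz":0.07,"yaw":0,"hand":0.05},{"dx":0.001,"dy":-0.003,"dz":0.11,"yaw":0,"hand":0.05},{"dx":0.001,"dy":-0.003,"dz":0.14,"yaw":0,"hand":0.05},{"dx":0.001,"dy":-0.003,"dz":0.152,"yaw":0,"hand":0.05},{"dx":0.001,"dy":-0.003,"dz":0.152,"yaw":0,"hand":0.03},{"dx":0.001,"dy":-0.003,"dz":0.152,"yaw":0,"hand":0.02},{"dx":0.001,"dy":-0.003,"dz":0.152,"yaw":0,"hand":0.014}]'
python3 -m handwheel '[{"dx":0,"dy":0,"dz":0,"yaw":0,"hand":0.0115},{"dx":0,"dy":0,"dz":0,"yaw":0,"hand":0.0105}]'
python3 -m handwheel '[{"dx":0,"dy":0,"dz":0,"yaw":0,"hand":0.009},{"dx":0,"dy":0,"dz":0,"yaw":0,"hand":0.0075},{"dx":0,"dy":0,"dz":0,"yaw":0,"hand":0.0073}]'
python3 - <<'E'
from h import *
to(box([-.03,0,.045]))
E
```

```text
time_s: 12.8
position: [0.5208, 0.0245, 0.2032]
ee_rot: [3.139, -0.0, 1.677]
ft_force: [-1.0, 0.2, 0.9]
width: 0.0141
grasp_force: 0.0
time_s: 13.0
position: [0.5212, 0.0244, 0.203]
ee_rot: [3.138, -0.0, 1.677]
ft_force: [2.8, 1.9, 2.5]
width: 0.0106
grasp_force: 1.4
time_s: 13.3
position: [0.5221, 0.0245, 0.203]
ee_rot: [3.135, -0.0, 1.677]
ft_force: [6.1, 1.8, 3.4]
width: 0.0073
grasp_force: 9.1
t 13.3 grasp [0.5231 0.0246 0.048 ] ang 0.106 F [6.1 1.8 3.4] w 0.0073 gf 9.1
  dxyz [-0.0014  0.0011  0.003 ] yaw 0.008
```

```bash
python3 -m handwheel '[{"dx":0,"dy":0.0015,"dz":0,"yaw":0,"hand":0.0072},{"dx":0,"dy":0.0015,"dz":0,"yaw":0,"hand":0.0072},{"dx":0,"dy":0.0015,"dz":0,"yaw":0,"hand":0.0072}]'
python3 - <<'E'
from h import *
to(box([-.03,0,.045]))
E
```

```text
time_s: 13.6
position: [0.5227, 0.0245, 0.2029]
ee_rot: [3.138, -0.0, 1.677]
ft_force: [2.3, 0.9, 7.8]
width: 0.0072
grasp_force: 10.8
t 13.6 grasp [0.5232 0.0246 0.0479] ang 0.106 F [2.3 0.9 7.8] w 0.0072 gf 10.8
  dxyz [-0.0013  0.0006  0.0029] yaw 0.007
```

```bash
python3 -m handwheel '[{"dx":0,"dy":0.001,"dz":-0.01,"yaw":0,"hand":0.0072},{"dx":0,"dy":0.0025,"dz":-0.02,"yaw":0,"hand":0.0072},{"dx":0,"dy":0.005,"dz":-0.0296,"yaw":0,"hand":0.0072},{"dx":0,"dy":0.0084,"dz":-0.0389,"yaw":0,"hand":0.0072},{"dx":0,"dy":0.0127,"dz":-0.0479,"yaw":0,"hand":0.0072},{"dx":0,"dy":0.018,"dz":-0.0565,"yaw":0,"hand":0.0072},{"dx":0,"dy":0.024,"dz":-0.0644,"yaw":0,"hand":0.0072},{"dx":0,"dy":0.0308,"dz":-0.0717,"yaw":0,"hand":0.0072}]'
python3 - <<'E'
from h import *
to(box([-.03+.0303,0,.045+.0717]))
E
```

```text
time_s: 14.4
position: [0.5529, 0.0277, 0.2737]
ee_rot: [3.139, 0.0, 1.677]
ft_force: [8.5, 1.5, -10.4]
width: 0.0074
grasp_force: 10.2
t 14.4 grasp [0.5532 0.0277 0.1187] ang 0.106 F [  8.5   1.5 -10.4] w 0.0074 gf 10.2
  dxyz [-0.0014  0.0004  0.002 ] yaw 0.008
```

```bash
python3 -m handwheel '[{"dx":0,"dy":0.008,"dz":-0.006,"yaw":0,"hand":0.0072},{"dx":0,"dy":0.0164,"dz":-0.0115,"yaw":0,"hand":0.0072},{"dx":0,"dy":0.025,"dz":-0.0165,"yaw":0,"hand":0.0072},{"dx":0,"dy":0.0342,"dz":-0.0205,"yaw":0,"hand":0.0072},{"dx":0,"dy":0.0437,"dz":-0.0237,"yaw":0,"hand":0.0072},{"dx":0,"dy":0.05,"dz":-0.0253,"yaw":0,"hand":0.0072},{"dx":0,"dy":0.0535,"dz":-0.0258,"yaw":0,"hand":0.0072},{"dx":0,"dy":0.0535,"dz":-0.0258,"yaw":0,"hand":0.0072}]'
python3 - <<'E'
from h import *
to(box([.07,0,.145]))
E
```

```text
time_s: 15.2
position: [0.6059, 0.0331, 0.2994]
ee_rot: [3.141, 0.0, 1.676]
ft_force: [-1.2, -1.1, 4.4]
width: 0.0076
grasp_force: 11.2
t 15.2 grasp [0.606  0.0331 0.1444] ang 0.106 F [-1.2 -1.1  4.4] w 0.0076 gf 11.2
  dxyz [-0.0012  0.0169 -0.0006] yaw 0.006
```

```bash
python3 -m handwheel '[{"dx":0,"dy":0.006,"dz":-0.0006,"yaw":0,"hand":0.0072},{"dx":0,"dy":0.011,"dz":-0.001,"yaw":0,"hand":0.0072},{"dx":0,"dy":0.0145,"dz":-0.0012,"yaw":0,"hand":0.0072},{"dx":0,"dy":0.0165,"dz":-0.0013,"yaw":0,"hand":0.0072},{"dx":0,"dy":0.0165,"dz":-0.0013,"yaw":0,"hand":0.0072},{"dx":0,"dy":0.0165,"dz":-0.0013,"yaw":0,"hand":0.0065},{"dx":0,"dy":0.0165,"dz":-0.0013,"yaw":0,"hand":0.006},{"dx":0,"dy":0.0165,"dz":-0.0013,"yaw":0,"hand":0.006}]'
python3 - <<'E'
from h import *
to(box([.07,0,.145]))
from workcell import grab_frame
import cv2
cv2.imwrite("pics/s6.png",cv2.cvtColor(cv2.resize(grab_frame("side")[110:260,270:400],None,fx=4,fy=4,interpolation=cv2.INTER_CUBIC),cv2.COLOR_RGB2BGR))
for y in(.042,-.042):
  for d in(-.1,0,.1):
    print(y,d,[((proj("side",box([.07+r*np.sin(d),y,.045+r*np.cos(d)]))[0]-[270,110]+.5)*4-.5).round(0).tolist() for r in(.02,.1)])
E
```

```text
time_s: 16.0
position: [0.6215, 0.0347, 0.3003]
ee_rot: [-3.141, 0.0, 1.676]
ft_force: [-1.1, -0.3, 1.2]
width: 0.0067
grasp_force: 31.0
t 16.0 grasp [0.6214 0.0347 0.1453] ang 0.106 F [-1.1 -0.3  1.2] w 0.0067 gf 31.0
  dxyz [-0.0011  0.0012  0.0003] yaw 0.005
0.042 -0.1 [[195.0, 419.0], [206.0, 312.0]]
0.042 0 [[193.0, 419.0], [192.0, 314.0]]
0.042 0.1 [[190.0, 420.0], [178.0, 317.0]]
-0.042 -0.1 [[148.0, 363.0], [158.0, 259.0]]
-0.042 0 [[146.0, 363.0], [144.0, 261.0]]
-0.042 0.1 [[143.0, 364.0], [131.0, 265.0]]
```

View pics/s6.png

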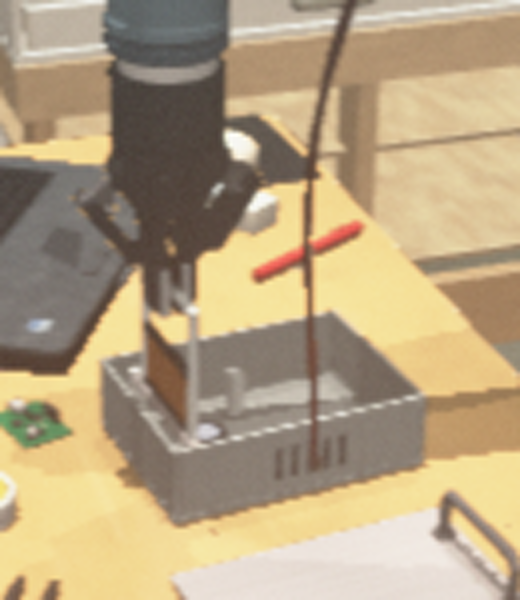

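```bash
python3 -m handwheel '[{"dx":0,"dy":0.0008,"dz":0,"yaw":0,"hand":0.006},{"dx":0,"dy":0.0008,"dz":0,"yaw":0,"hand":0.006},{"dx":0,"dy":0.0008,"dz":0,"yaw":0,"hand":0.006},{"dx":0,"dy":0.0008,"dz":0,"yaw":0,"hand":0.006},{"dx":0,"dy":0.0008,"dz":0,"yaw":0,"hand":0.006},{"dx":0,"dy":0.0008,"dz":0,"yaw":0,"hand":0.006},{"dx":0,"dy":0.0008,"dz":0,"yaw":0,"hand":0.006},{"dx":0,"dy":0.0008,"dz":0,"yaw":0,"hand":0.006}]'
python3 - <<'E'
from h import *
to(box([.07,0,.145])); print(abs(monitor.state()["joint_vel"]).max())
from workcell import workorder
print(workorder.hand_in())
E
```

```text
time_s: 16.85
position: [0.6224, 0.0349, 0.3004]
ee_rot: [-3.141, 0.0, 1.676]
ft_force: [-0.3, -0.9, -1.8]
width: 0.0068
grasp_force: 30.9
t 16.85 grasp [0.6224 0.0348 0.1454] ang 0.106 F [-0.3 -0.9 -1.8] w 0.0068 gf 30.9
  dxyz [-0.0012  0.0003  0.0004] yaw 0.006
0.0020117573002765747
the job is handed in; nothing more can be done
None
```

I handed the job in at 16.9 s: the cover lies flat, handle up, on the bench clear of the box, and the flap is held still by its bar at the balance point, within about 0.02 rad by camera. My first lift at full grip raised the cover off the rim almost level (0.08 rad of tilt), so I set it back and did it again with a light grip, tipping it to about 0.4 rad with the back edge on the rim before lifting it off.

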